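Clear the film transport, then shift and lock its carriage

TASK

Parts have been left lying in the bed of the film transport, in the way of the white carriage, which is locked at its parked end. First clear the bed: put every amber reel flange into the blue tray and every other stray part from the bed into the white tray. Only then release the carriage by turning its black lock knob counter-clockwise until it clicks past its detent, slide the carriage fully home against the far end, and lock it there by turning the knob back clockwise past the click; leave the other things on the cart (lens turret, bottle, screwdriver, loupe, carton) where they are.

Things in the scene. Friction and masses are not known exactly. Their poses are not given: they have to be found in the camera images.
- transport: The film transport, fixed to the cart: a grey base plate 12 mm thick, 540 mm long along its own y axis, two aluminium rails along y and a blue stop (47 mm high) across each end (y = +-255 to 270 mm). The carriage is parked at the -y end; home is the +y end. Origin: on the cart top, midway between the rails and midway along them; x points across the rails, away from the robot.
- bed (a point): Middle of the bed floor between the rails, z = 12 mm, axes as the transport's. The clear bed is 104 mm wide between the rails, whose tops are at z = 30 mm.
- carriage (a joint): Slide of the white carriage along the transport's +y axis, m: 0 parked, 0.37 fully home against its stop. Released, it slides with about 3 N of friction plus a little damping; locked, a brass pin on its rear ear stands behind a brass keeper and it has about 5 mm of play.
- deck (a point): Centre of the top of the carriage deck, z = 47 mm. The deck is 150 mm across the rails, 140 mm along them and 16 mm thick; its underside is at z = 31 mm, so it cannot pass over parts in the bed.
- tab_grip (a point): Grip point of the red upright tab on the carriage, by which it can be pulled or pushed: 50 mm wide across the rails, 12 mm thick along them, from 47 to 87 mm above the cart top. The point is on the tab's centre line at z = 75 mm. Axes as the transport's.
- lock (a joint): Turn of the black lock knob on the carriage deck, rad, positive counter-clockwise from above: 0 locked (at the start), 1.2 released, hard stops at both. A sprung over-centre detent resists with about 0.2 N m at first, nothing at its crest at 0.6, and beyond it snaps the knob on to the other stop. It locks only with the carriage within 5 mm of fully home (or parked).
- knob_grip (a point): On the axis of the lock knob, at gripping height, z = 80 mm. The grip is a bar 60 mm long, 16 mm wide and 34 mm high (57 to 91 mm above the cart top) along this point's x axis, which turns with the knob: across the rails when locked. The axis is 80 mm from the middle of the red tab, towards the home end.
- flange_a: Amber plastic reel flange: a disc 80 mm across and 5 mm thick with a round hub on top, 36 mm across, whose top is 45 mm above the underside. 80 g. Its origin is the centre of its underside, z up when it stands as at the start. May be absent.
- flange_b: A second amber reel flange, the same as flange_a. Its origin is the centre of its underside, z up when it stands as at the start. May be absent.
- cork_stopper: Cork stopper, 60 mm tall, slightly tapered: 40 mm across at the foot, 44 mm at the top. 40 g. Its origin is the centre of its underside, z up when it stands as at the start. May be absent.
- brush_holder: Pewter coloured motor brush holder: a foot plate 60 (own x) x 34 (own y) x 8 mm with an upright sleeve on it, 32 (x) x 26 (y) mm, up to 55 mm, and a black cap 20 mm across up to 63 mm. 120 g. Its origin is the centre of its underside, z up when it stands as at the start. May be absent.
- guide_roller: Green plastic film guide roller standing on end: a foot disc 56 mm across and 8 mm thick, a core 32 mm across up to 58 mm, and a steel pin 12 mm across up to 66 mm. 80 g. Its origin is the centre of its underside, z up when it stands as at the start. May be absent.
- flange_tray: Blue tray for the flanges, fixed: 130 (own x) x 240 (own y) x 30 mm high outside, walls and floor 5 mm. Origin: centre of its underside.
- parts_tray: White tray for the other parts, fixed, the same size: 130 x 240 x 30 mm, walls and floor 5 mm. Origin: centre of its underside.
- lens_turret: Black lens turret, 110 mm across, 83 mm tall, a bystander. Origin: centre of its underside.
- cleaner: Blue bottle of cleaner, 60 mm across, 150 mm tall, a bystander. Origin: centre of its underside.
- screwdriver: Screwdriver lying flat, a bystander. Origin near its middle, underneath.
- loupe: Black and glass loupe, 48 mm across, 38 mm tall, a bystander standing between the trays. Origin: centre of its underside.
- lamp_carton: Cardboard lamp carton, 90 x 70 x 60 mm, a bystander. Origin: centre of its underside.

How it is judged (in metres and radians):
On the way, in this order (a step that is already met when the one before it is completed fails the run):
1. every stray part is out of the bed: the amber flanges in the blue tray, the others in the white tray (x of flange_a in the frame of flange_tray between -0.062 and 0.062 m and y of flange_a in the frame of flange_tray between -0.117 and 0.117 m and height (world z) of each of flange_a, flange_b, cork_stopper, brush_holder, guide_roller below 0.08 m and x of flange_b in the frame of flange_tray between -0.062 and 0.062 m and y of flange_b in the frame of flange_tray between -0.117 and 0.117 m and x of cork_stopper in the frame of parts_tray between -0.062 and 0.062 m and y of cork_stopper in the frame of parts_tray between -0.117 and 0.117 m and x of brush_holder in the frame of parts_tray between -0.062 and 0.062 m and y of brush_holder in the frame of parts_tray between -0.117 and 0.117 m and x of guide_roller in the frame of parts_tray between -0.062 and 0.062 m and y of guide_roller in the frame of parts_tray between -0.117 and 0.117 m), for 0.3 s.
2. the lock knob is turned past its click to released, the carriage still parked (value of joint lock above 1.05 rad and value of joint carriage below 0.02 m), for 0.1 s.
3. the carriage is slid fully home, the knob still released (value of joint carriage above 0.362 m and value of joint lock above 0.9 rad), for 0.2 s.
4. the lock knob is turned back past its click to locked, the carriage home (value of joint carriage above 0.362 m and value of joint lock below 0.12 rad), for 0.3 s.
At the end, for the whole second after the job is handed in: The carriage is within 8 mm of fully home, the lock knob within 0.12 rad of locked, every flange present lies in the blue tray and every other stray part present in the white tray (its origin within the tray's inner walls and below 80 mm), all at rest (all of step 1 and all of step 4 and linear speed of each of flange_a, flange_b, cork_stopper, brush_holder, guide_roller below 0.03 m/s); the robot touches nothing.
It fails at once if the lens turret, bottle, screwdriver, loupe or carton is shifted by more than 30 mm (distance of any of lens_turret, cleaner, screwdriver, loupe, lamp_carton from where it was at the start of the episode above 0.03 m).
Of flange_a, flange_b, cork_stopper, brush_holder, guide_roller only 4 to 5 are there at a start; the rules pass over those that are not, and their reading is None.
At some moment in a run one of flange_a, flange_b, cork_stopper, brush_holder, guide_roller may be knocked a few centimetres aside while the robot is not near it.
Once in a run the grip may slacken for a moment while it holds something.
It also fails if it takes over 184 s, if anything falls off the work surface, if the arm or the gripper's body presses on something with over 40 N, if the wrist force passes 120 N, or if a joint passes its speed limit or range.

ROBOT

A 6-joint arm with a two-finger parallel gripper is mounted at the origin on the work surface. World frame = base frame: x ahead of the robot, y to its left, z up, the work surface at z = 0. Lengths are in mm, angles in degrees, forces in N, time in s.
With the tool pointing down it reaches from about 350 to 850 mm from the base axis. Payload 8.1 kg.
Tool frame: the origin (TCP) lies at the very end of the fingers, on their centre line; the grasp point (between the pads) lies r.tcp_to_grasp behind it (r.tcp_to_grasp is the distance from the TCP to the grasp point, in mm); z points along the fingers, y is the line along which they close (so a half turn about z gives the same grasp; the last joint's range is limited). The gripper opens to 85 mm and grips with 20 to 120 N. Pads are 22 mm wide; open, the fingers measure 114 mm over their backs; the gripper's body (76 mm by 85 mm) begins 54 mm behind the grasp point. The pads swing forward as they close: fully open they stand 13 mm farther back than shut.
Start: joints at [63.404, 7.471, 85.268, -0, 87.261, -4.893], TCP at [221.863, 557.478, 231.292] pointing down, gripper open.
Joint ranges: [-169.43, 169.43], [-51.17, 129.36], [1.28, 143.12], [-76.62, 256.62], [0, 156.53], [-152.29, 152.29]. Speed limits (degrees/s): [136.94, 136.94, 159.86, 180, 180, 180].

INTERFACE

Orientations are given as [roll, pitch, yaw] about the fixed x, y, z axes, in that order (R = Rz(yaw) Ry(pitch) Rx(roll)).
In Python, from bench import sense, viewer, order, r gives the robot as it stands.
- The arm moves only by the tool carry_out, never from a script. Its argument "increments" is one flat list of numbers, 7 for each row, row after row: the shift along the tool's x, y, z as a fraction of full scale, then the turn, a rotation vector about the tool's x, y, z as a fraction of full scale, then the opening, from -1 (shut) to 1 (fully open). A call has exactly 10 rows; each row is the pose to reach, as a shift and turn from the pose commanded when the call began, along the tool's axes at that moment, turning the shorter way round; what a row does not reach only later rows make up. Full scale, the value 1, is 400 mm for a shift and 2 pi rad for a turn. A row lasts 1/8 s, in which the tool goes at most 62.5 mm and 10.7 degrees, less where a joint would pass 70% of its speed; a pose out of reach is approached as far as the arm can. A call with a number of a shift or a turn outside -1 to 1 is refused whole. A call with a gripper value outside its range is refused whole. The fingers move at their own pace and stop on an object; "force" is the grip in N (left out, the last holds). Time passes only in rows, so rows that repeat a pose let the fingers close, or fill a call up. It gives the time, the measured TCP pose, the force, the opening and the grip force at its end, in the units of the state.
- sense(): the state, without advancing time (a new reading comes with each control period).
- viewer.snapshot(name): name is "scene" or "top" or "wrist"; returns the picture (384x512x3 uint8, red, green, blue); there is no depth.
- viewer.get_calibration(name): a dict with "fx", "fy", "cx", "cy" (pixels), "k1" (the pictures are not rectified: a ray, as slopes to the right and down, at radius r is drawn at 1 + k1 r^2 times it, then the intrinsics apply), "R" (3x3) and "t" (3): a world point X has camera coordinates R X + t. Camera axes: x right, y down, z forward; pixel columns grow to the right and rows downward; lengths in mm; the calibration is good to about 2 mm. A picture is of the moment at which its call begins: read the wrist's pose just before it. get_calibration takes no time and is no camera call; for the wrist camera it gives the pose at the moment of the call.
- order.hand_in(): hands the job in; it is judged then, once.
The state is a dict: "time": time; "joint_pos": joint angles; "qd": joint speeds; "joint_efforts": joint torques, N m; "tool_pos": TCP position; "tcp_rot": TCP orientation; "ft_force": force on the tool from outside, world axes, zero at the start; "wrist_torque": the same for the moment, N m; "finger_gap": finger opening in mm; "grip_force": force on a finger pad.
Only numpy, scipy, OpenCV 4.12 (cv2) and the standard library are available. Lean on these libraries where they do the work, as an engineer would, in place of code of your own. Each camera call takes 0.05 s, during which the arm holds its last target. There are 200 camera calls.

## Working session

There is one attempt and no reset: what is moved stays moved. The work goes in short steps, Python scripts to look and compute and a tool call to move; the robot and the scene stay as the last step left them, time stands still between calls to the robot, and variables do not carry over. Pictures are saved under pics/ and viewed, at most 14 in all, crops included, and the job is handed in when it is done.

Besides the shell and the picture viewer there is one more tool, called as name(argument=value, ...) on one line, values as JSON. carry_out: Moves the arm, as the interface text tells. Its arguments: {"type":"object","properties":{"increments":{"type":"array"},"force":{"type":"number"}},"required":["increments"]}

```bash
mkdir -p pics
python3 - <<'E'
from bench import sense, viewer, order, r
import cv2
print(sense()); print(r.tcp_to_grasp)
for n in("top","scene"):
    im=viewer.snapshot(n); cv2.imwrite(f"pics/{n}0.png",cv2.resize(im[:,:,::-1],(800,600),interpolation=cv2.INTER_CUBIC))
    c=viewer.get_calibration(n); print(n,c)
E
ls
```

```text
{'time': 0.0, 'joint_pos': array([ 6.34054212e+01,  7.51594857e+00,  8.53318013e+01,  5.47951261e-04,
        8.72593829e+01, -4.89189349e+00]), 'qd': array([ 0.03667807,  0.02247679,  0.02754372, -0.06645859,  0.0171958 ,
       -0.00556527]), 'joint_efforts': array([-1.14124927e-03, -5.69375145e+01, -5.00567830e+01, -1.54210798e-04,
        1.42360645e-02,  3.71605449e-05]), 'tool_pos': array([221.58900959, 556.98422209, 230.21148035]), 'tcp_rot': array([-1.79893304e+02, -9.68112427e-03,  1.58297279e+02]), 'ft_force': array([ 0.08362282, -1.8943036 , -0.21738076]), 'wrist_torque': array([-0.01178886, -0.00595263, -0.03473172]), 'grip_force': 0.0, 'finger_gap': 85.20222680394522}
18.700000000000003
top {'fx': 353.8162418794491, 'fy': 353.8162418794491, 'cx': 259.7338537726896, 'cy': 195.92858291054208, 'k1': -0.11187238343799563, 'R': array([[ 0.08859298, -0.9960611 , -0.00368409],
       [-0.97019547, -0.08545372, -0.22675628],
       [ 0.22554829,  0.02366331, -0.97394457]]), 't': array([-41.01025263, 524.92174653, 956.84327199])}
scene {'fx': 482.9134236726871, 'fy': 482.9134236726871, 'cx': 248.46531386959424, 'cy': 188.6296527743723, 'k1': -0.09870418846775884, 'R': array([[-0.76649497,  0.64191665, -0.02069948],
       [ 0.40088057,  0.45300287, -0.79629339],
       [-0.50177707, -0.6186529 , -0.60455633]]), 't': array([ 391.39128085, -134.23005954, 1614.99920291])}
pics
```

View pics/top0.png

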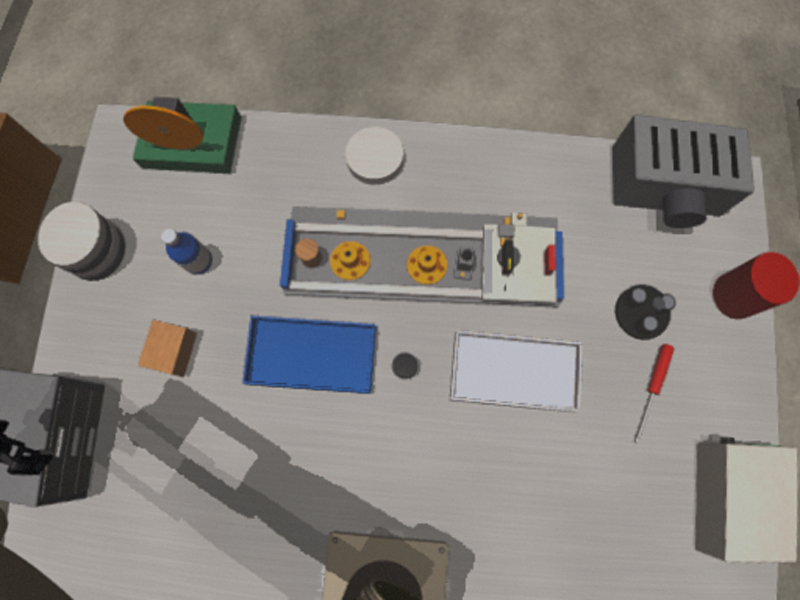

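View pics/scene0.png

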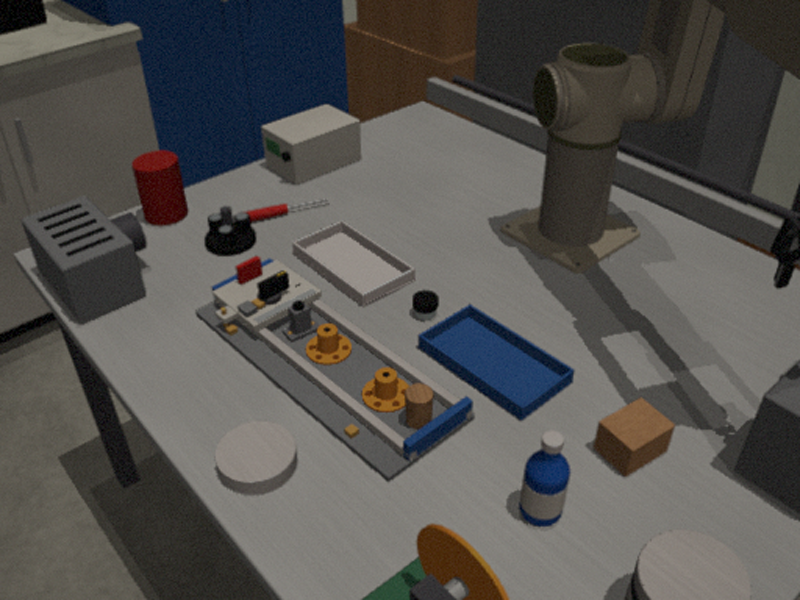

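The top view shows the cork (306,250), flanges (350,260) and (427,264), brush holder (465,262), knob (508,257) and red tab (552,259). The blue tray is centred near (311,354) and the white one near (516,370). There is no roller. I'll enlarge a crop.

```bash
cat > h.py <<'E'
import numpy as np, cv2
from bench import sense, viewer, order, r
def ray(n,uv,z,c=None):
    c=c or viewer.get_calibration(n)
    K=np.array([[c['fx'],0,c['cx']],[0,c['fy'],c['cy']],[0,0,1]])
    p=np.array([[(uv[0]-c['cx'])/c['fx'],(uv[1]-c['cy'])/c['fy']]])[0]
    rd=np.hypot(*p); q=rd
    for _ in range(30): q=rd/(1+c['k1']*q*q)
    s=p*(q/rd if rd else 1)
    R=np.array(c['R']);t=np.array(c['t']); o=-R.T@t; d=R.T@np.r_[s,1]
    return o+d*(z-o[2])/d[2]
def crop(n,name,x0,y0,x1,y1,k):
    im=viewer.snapshot(n)[y0:y1,x0:x1,::-1]
    cv2.imwrite('pics/'+name,cv2.resize(im,None,fx=k,fy=k,interpolation=cv2.INTER_CUBIC))
E
python3 - <<'E'
from h import *
crop("top","c1.png",175,130,375,270,4)
E
```

```text
(no output)
```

View pics/c1.png

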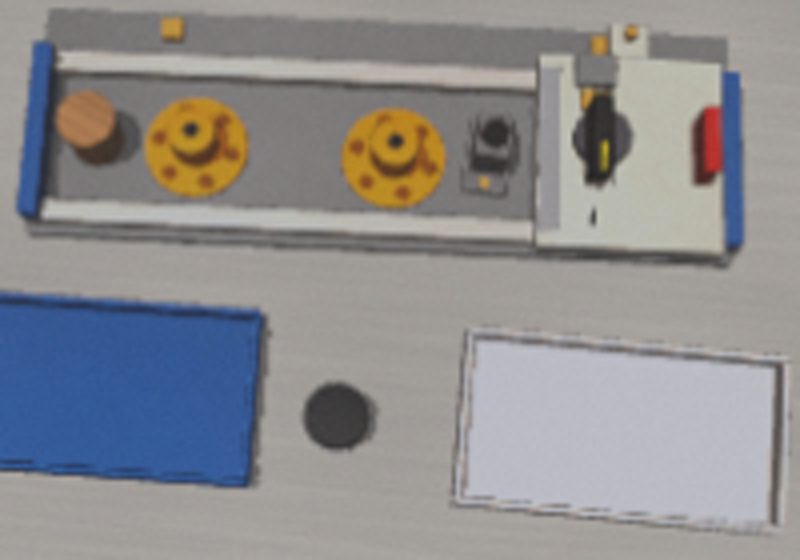

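Run:
```python
from h import *
c=viewer.get_calibration("top")
P=dict(cork=(87,118,72),f1disc=(196,147,17),f1hub=(192,131,57),f2disc=(393,158,17),f2hub=(396,142,57),cap=(496,131,75),bfoot1=(463,191,20),bfoot2=(506,195,20),
 knobA=(600,97,91),knobB=(598,181,91),tabA=(701,110,87),tabB=(697,182,87),railinU1=(62,72,30),railinU2=(537,90,30),railinL1=(52,201,30),railinL2=(535,221,30),
 w1=(467,328,30),w2=(787,358,30),w3=(782,530,30),w4=(454,503,30),b2=(265,310,30),b3=(250,487,30),loupe=(338,415,38),
 homeA=(45,42,47),homeB=(28,217,47),parkA=(735,72,47),parkB=(735,246,47), deckA=(540,55,47),deckB=(722,65,47),deckC=(537,245,47),deckD=(722,249,47))
for k,(u,v,z) in P.items(): print(k,ray("top",(175+(u+.5)/4-.5,130+(v+.5)/4-.5),z,c).round(0))
for k,u,v,z in [("bl",250,317,30),("bl2",244,383,30),("b2",376,323,30),("b3",372,392,30),("turret",645,312,0),("bottle",195,258,0)]: print(k,ray("top",(u*.64,v*.64),z,c).round(0))
s=sense();print(s['tool_pos'],s['tcp_rot'])
c=viewer.get_calibration("wrist");print(c['R'],(-np.array(c['R']).T@c['t']))
```

```text
cork [618. 200.  72.]
f1disc [619. 125.  17.]
f1hub [619. 124.  57.]
f2disc [624. -26.  17.]
f2hub [624. -27.  57.]
cap [633. -98.  75.]
bfoot1 [601. -81.  20.]
bfoot2 [ 601. -114.   20.]
knobA [ 660. -170.   91.]
knobB [ 596. -172.   91.]
tabA [ 658. -245.   87.]
tabB [ 603. -243.   87.]
railinU1 [667. 233.  30.]
railinU2 [ 684. -131.   30.]
railinL1 [564. 227.  30.]
railinL2 [ 580. -136.   30.]
w1 [495. -91.  30.]
w2 [ 492. -328.   30.]
w3 [ 367. -328.   30.]
w4 [367. -90.  30.]
b2 [495.  58.  30.]
b3 [365.  56.  30.]
loupe [422.  -2.  38.]
homeA [684. 246.  47.]
homeB [546. 239.  47.]
parkA [ 706. -280.   47.]
parkB [ 570. -282.   47.]
deckA [ 706. -130.   47.]
deckB [ 711. -269.   47.]
deckC [ 557. -136.   47.]
deckD [ 566. -273.   47.]
bl [486. 300.  30.]
bl2 [361. 293.  30.]
b2 [496.  59.  30.]
b3 [367.  54.  30.]
turret [ 570. -468.    0.]
bottle [603. 443.   0.]
[221.66282236 557.1047002  230.48336476] [-1.79918236e+02 -7.88889308e-03  1.58297584e+02]
[[ 0.37073386  0.9287386  -0.00100449]
 [ 0.88911569 -0.35460422  0.28935986]
 [ 0.26838348 -0.10816861 -0.95721986]] [152.91472085 583.81855994 373.11285215]
```

The crop gives rails along y at yaw ≈ 2.6°, with every height and size as specified. The origin is near (627,-19). I'm moving towards flange 1 with the tool's closing axis across the rails.

carry_out(increments=[-1, -0.482, 0, 0, 0, 0.1825, 0.45, -1, -0.482, 0, 0, 0, 0.1825, 0.45, -1, -0.482, 0, 0, 0, 0.1825, 0.45, -1, -0.482, 0, 0, 0, 0.1825, 0.45, -1, -0.482, 0, 0, 0, 0.1825, 0.45, -1, -0.482, 0, 0, 0, 0.1825, 0.45, -1, -0.482, 0, 0, 0, 0.1825, 0.45, -1, -0.482, 0, 0, 0, 0.1825, 0.45, -1, -0.482, 0, 0, 0, 0.1825, 0.45, -1, -0.482, 0, 0, 0, 0.1825, 0.45], force=40)

```text
time: 1.4
tool_pos: [521.3, 231.6, 231.1]
tcp_rot: [-180.0, -0.0, 92.7]
ft_force: [0.4, -0.8, 0.4]
finger_gap: 62.0
grip_force: 0.0
```

carry_out(increments=[-0.278, 0.232, 0.25, 0, 0, 0, 0.45, -0.278, 0.232, 0.25, 0, 0, 0, 0.45, -0.278, 0.232, 0.25, 0, 0, 0, 0.45, -0.278, 0.232, 0.25, 0, 0, 0, 0.45, -0.278, 0.232, 0.25, 0, 0, 0, 0.45, -0.278, 0.232, 0.25, 0, 0, 0, 0.45, -0.278, 0.232, 0.25, 0, 0, 0, 0.45, -0.278, 0.232, 0.25, 0, 0, 0, 0.45, -0.278, 0.232, 0.25, 0, 0, 0, 0.45, -0.278, 0.232, 0.25, 0, 0, 0, 0.45])

```text
time: 2.65
tool_pos: [619.9, 123.5, 131.3]
tcp_rot: [180.0, 0.0, 92.6]
ft_force: [0.1, 0.1, 0.1]
finger_gap: 61.9
grip_force: 0.0
```

Run:
```python
from h import *
s=sense();print(s['tool_pos'],s['tcp_rot'])
c=viewer.get_calibration("wrist");print(c)
crop("wrist","w1.png",0,0,512,384,1.5)
```

```text
[619.94070715 123.53263951 131.33082837] [1.79997864e+02 8.37290997e-04 9.25954773e+01]
{'fx': 270.7676811516098, 'fy': 270.7676811516098, 'cx': 257.62500836102555, 'cy': 188.4160096967779, 'k1': -0.0588642180989906, 'R': array([[ 9.99018712e-01,  4.42794099e-02,  9.73133590e-04],
       [ 4.21145170e-02, -9.56518015e-01,  2.88616794e-01],
       [ 1.37106011e-02, -2.88292595e-01, -9.57444202e-01]]), 't': array([-624.4256026 ,   82.7977828 ,  310.46640491])}
```

View pics/w1.png

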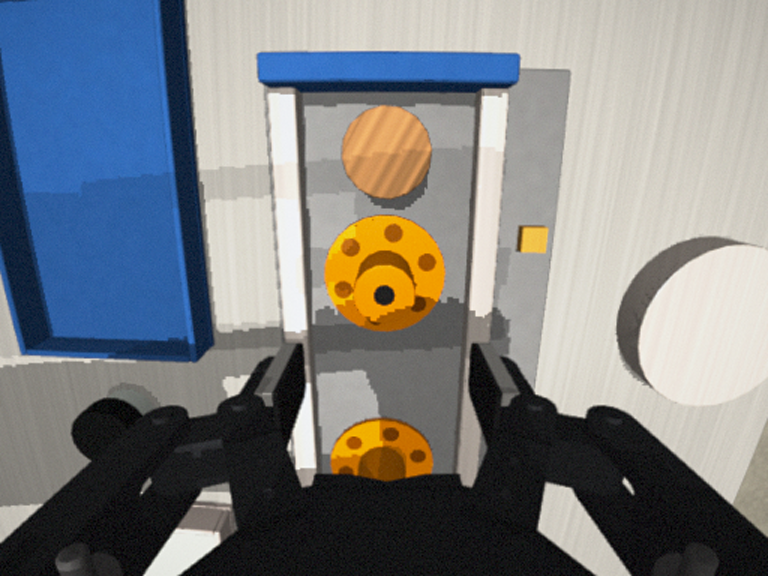

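The wrist view shows the hub top at (384,294), disc centre (385,273), cork top (387,152), home stop top edge (52–88 rows), tray near corner (205,358).

```bash
cat >> h.py <<'E'
def tr(p):
    a=np.deg2rad(2.6); d=np.array(p)[:2]-[627,-18.6]
    return (d@[np.cos(a),np.sin(a)]).round(1),(d@[-np.sin(a),np.cos(a)]).round(1)
E
python3 - <<'E'
from h import *
for k,u,v,z in [("hub",384,294,57),("disc",385,273,17),("cork",387,152,72),("railL",301,92,30),("railL2",312,330,30),("railR",478,92,30),("railR2",470,330,30),("stop",270,88,47),("stopR",519,84,47),("tray",190,345,30),("trayo",210,358,30)]:
    p=ray("wrist",(u/1.5,v/1.5),z); print(k,p.round(1),tr(p))
E
```

```text
hub [618.1 124.3  57. ] (np.float64(-2.4), np.float64(143.1))
disc [618.5 125.5  17. ] (np.float64(-2.0), np.float64(144.3))
cork [616.4 200.4  72. ] (np.float64(-0.7), np.float64(219.3))
railL [567.1 231.6  30. ] (np.float64(-48.5), np.float64(252.7))
railL2 [572.5  88.5  30. ] (np.float64(-49.6), np.float64(109.5))
railR [665.7 236.   30. ] (np.float64(50.2), np.float64(252.6))
railR2 [675.4  93.   30. ] (np.float64(53.5), np.float64(109.3))
stop [554.4 230.6  47. ] (np.float64(-61.3), np.float64(252.2))
stopR [683.2 238.4  47. ] (np.float64(67.8), np.float64(254.2))
tray [490.3  73.6  30. ] (np.float64(-132.4), np.float64(98.3))
trayo [503.1  64.7  30. ] (np.float64(-120.0), np.float64(88.8))
```

carry_out(increments=[0.0025, -0.004, 0.1, 0, 0, 0, 0.45, 0.0025, -0.004, 0.2, 0, 0, 0, 0.45, 0.0025, -0.004, 0.2625, 0, 0, 0, 0.45, 0.0025, -0.004, 0.2625, 0, 0, 0, 0.45, 0.0025, -0.004, 0.2625, 0, 0, 0, -1, 0.0025, -0.004, 0.2625, 0, 0, 0, -1, 0.0025, -0.004, 0.2625, 0, 0, 0, -1, 0.0025, -0.004, 0.2625, 0, 0, 0, -1, 0.0025, -0.004, 0.2625, 0, 0, 0, -1, 0.0025, -0.004, 0.2625, 0, 0, 0, -1], force=40)

```text
time: 3.95
tool_pos: [620.0, 124.7, 28.5]
tcp_rot: [179.8, -0.0, 92.6]
ft_force: [1.6, 0.6, 6.2]
finger_gap: 35.0
grip_force: 40.6
```

carry_out(increments=[0, 0, -0.12, 0, 0, 0, -1, 0, 0, -0.22, 0, 0, 0, -1, 0, 0, -0.22, 0, 0, 0, -1, 0.07, -0.12, -0.22, 0, 0, 0, -1, 0.14, -0.23, -0.22, 0, 0, 0, -1, 0.21, -0.35, -0.22, 0, 0, 0, -1, 0.28, -0.46, -0.22, 0, 0, 0, -1, 0.28, -0.46, -0.22, 0, 0, 0, -1, 0.28, -0.46, -0.22, 0, 0, 0, -1, 0.28, -0.46, -0.22, 0, 0, 0, -1])

```text
time: 5.2
tool_pos: [430.3, 227.5, 114.2]
tcp_rot: [180.0, 0.0, 92.5]
ft_force: [0.4, -1.5, -0.7]
finger_gap: 34.8
grip_force: 40.5
```

carry_out(increments=[0, 0, 0.1, 0, 0, 0, -1, 0, 0, 0.18, 0, 0, 0, -1, 0, 0, 0.22, 0, 0, 0, -1, 0, 0, 0.228, 0, 0, 0, -1, 0, 0, 0.228, 0, 0, 0, 0.45, 0, 0, 0.228, 0, 0, 0, 0.45, 0, 0, 0.228, 0, 0, 0, 0.45, 0, 0, 0.1, 0, 0, 0, 0.45, 0, 0, 0, 0, 0, 0, 0.45, 0, 0, 0, 0, 0, 0, 0.45])

```text
time: 6.45
tool_pos: [432.5, 229.3, 119.0]
tcp_rot: [179.5, -0.2, 92.6]
ft_force: [-0.3, 0.5, -0.3]
finger_gap: 62.2
grip_force: 0.0
```

carry_out(increments=[-0.02, 0.11, 0, 0, 0, 0, 0.45, -0.04, 0.22, 0, 0, 0, 0, 0.45, -0.07, 0.34, 0, 0, 0, 0, 0.45, -0.09, 0.4625, 0, 0, 0, 0, 0.45, -0.09, 0.4625, 0, 0, 0, 0, 0.45, -0.09, 0.4625, 0, 0, 0, 0, 0.45, -0.09, 0.4625, 0, 0, 0, 0, 0.45, -0.09, 0.4625, 0, 0, 0, 0, 0.45, -0.09, 0.4625, 0, 0, 0, 0, 0.45, -0.09, 0.4625, 0, 0, 0, 0, 0.45])

```text
time: 7.7
tool_pos: [615.8, 200.6, 114.6]
tcp_rot: [180.0, -0.0, 92.6]
ft_force: [-0.7, 0.2, 0.2]
finger_gap: 61.8
grip_force: 0.0
```

Run:
```python
from h import *
s=sense();print(s['tool_pos'],s['tcp_rot'],tr(s['tool_pos']))
crop("wrist","w2.png",0,0,512,384,1.5)
```

```text
[615.76485825 200.58265729 114.64931344] [ 1.79971440e+02 -4.16029174e-03  9.26102499e+01] (np.float64(-1.3), np.float64(219.5))
```

View pics/w2.png

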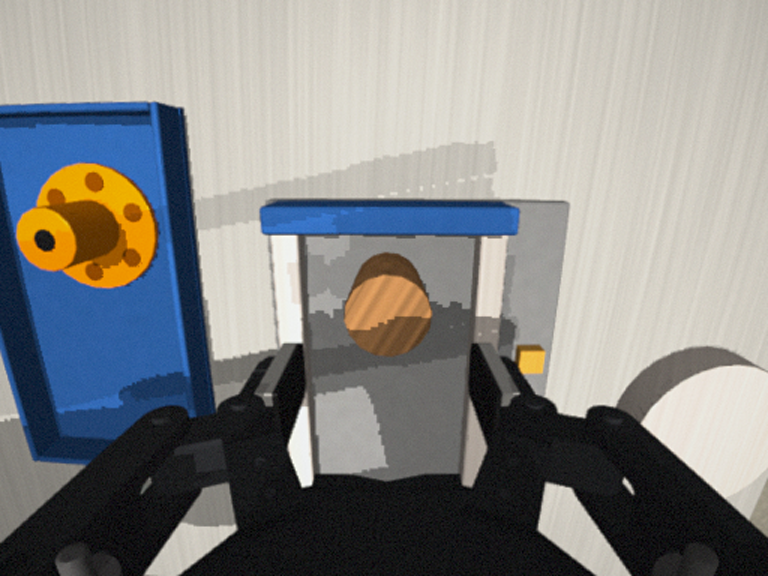

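Flange 1 lies flat in the blue tray near (97,225). The cork is centred between the fingers at (388,312).

carry_out(increments=[0, 0.002, 0.08, 0, 0, 0, 0.45, 0, 0.002, 0.16, 0, 0, 0, 0.45, 0, 0.002, 0.186, 0, 0, 0, 0.45, 0, 0.002, 0.186, 0, 0, 0, -1, 0, 0.002, 0.186, 0, 0, 0, -1, 0, 0.002, 0.186, 0, 0, 0, -1, 0, 0.002, 0.186, 0, 0, 0, -1, 0, 0.002, 0.186, 0, 0, 0, -1, 0, 0.002, 0.05, 0, 0, 0, -1, 0, 0.002, -0.05, 0, 0, 0, -1])

```text
time: 9.0
tool_pos: [616.9, 200.5, 136.1]
tcp_rot: [180.0, -0.0, 92.6]
ft_force: [0.6, 0.4, 0.3]
finger_gap: 42.3
grip_force: 40.8
```

carry_out(increments=[-0.06, -0.04, 0, 0, 0, 0, -1, -0.18, -0.11, 0, 0, 0, 0, -1, -0.3, -0.18, 0, 0, 0, 0, -1, -0.42, -0.25, 0, 0, 0, 0, -1, -0.54, -0.32, 0, 0, 0, 0, -1, -0.66, -0.39, 0, 0, 0, 0, -1, -0.78, -0.46, 0, 0, 0, 0, -1, -0.867, -0.508, 0, 0, 0, 0, -1, -0.867, -0.508, 0, 0, 0, 0, -1, -0.867, -0.508, 0, 0, 0, 0, -1])

```text
time: 10.25
tool_pos: [429.6, -155.0, 134.5]
tcp_rot: [180.0, -0.0, 92.6]
ft_force: [0.7, 0.5, -0.3]
finger_gap: 42.1
grip_force: 40.8
```

carry_out(increments=[0, 0, 0.1, 0, 0, 0, -1, 0, 0, 0.19, 0, 0, 0, -1, 0, 0, 0.235, 0, 0, 0, -1, 0, 0, 0.25, 0, 0, 0, -1, 0, 0, 0.25, 0, 0, 0, 0.45, 0, 0, 0.25, 0, 0, 0, 0.45, 0, 0, 0.25, 0, 0, 0, 0.45, 0, 0, 0.12, 0, 0, 0, 0.45, 0, 0, 0, 0, 0, 0, 0.45, 0, 0, 0, 0, 0, 0, 0.45])

```text
time: 11.5
tool_pos: [432.7, -156.8, 139.7]
tcp_rot: [179.5, 0.3, 92.6]
ft_force: [0.4, -1.1, -0.2]
finger_gap: 62.0
grip_force: 0.0
```

carry_out(increments=[0.03, 0.13, 0, 0, 0, 0, 0.45, 0.06, 0.26, 0, 0, 0, 0, 0.45, 0.09, 0.39, 0, 0, 0, 0, 0.45, 0.12, 0.5145, 0, 0, 0, 0, 0.45, 0.12, 0.5145, 0, 0, 0, 0, 0.45, 0.12, 0.5145, 0, 0, 0, 0, 0.45, 0.12, 0.5145, 0, 0, 0, 0, 0.45, 0.12, 0.5145, 0, 0, 0, 0, 0.45, 0.12, 0.5145, 0, 0, 0, 0, 0.45, 0.12, 0.5145, 0, 0, 0, 0, 0.45])

```text
time: 12.75
tool_pos: [632.7, -98.1, 134.7]
tcp_rot: [180.0, 0.0, 92.6]
ft_force: [0.4, -0.2, 0.7]
finger_gap: 61.7
grip_force: 0.0
```

Run:
```python
from h import *
s=sense();print(s['tool_pos'],s['tcp_rot'],tr(s['tool_pos']))
crop("wrist","w3.png",0,0,512,384,1.5)
```

```text
[632.70138251 -98.09215152 134.65604661] [1.79971944e+02 7.29440172e-03 9.25789864e+01] (np.float64(2.1), np.float64(-79.7))
```

View pics/w3.png

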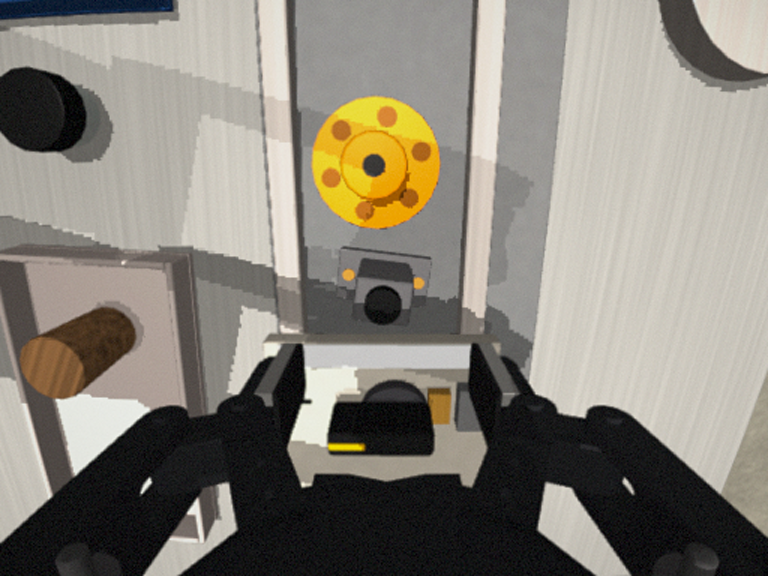

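The cork stands in the white tray (80,350). Brush cap is at (382,305), foot far edge (342,247)-(431,258), about 6° skew; flange 2 hub top is at (374,165), disc (376,162). The knob top runs (330..434, ~425).

Run:
```python
from h import *
for k,u,v,z in [("cap",382,305,75),("foot1",342,247,20),("foot2",431,258,20),("sl1",356,278,67),("sl2",413,285,67),("hub",374,165,57),("disc",376,162,17),("knobL",331,405,91),("knobR",433,405,91),("knobL2",329,452,91),("knobR2",432,455,91)]:
    p=ray("wrist",(u/1.5,v/1.5),z); print(k,p.round(1),tr(p))
```

```text
cap [630.  -98.6  75. ] (np.float64(-0.6), np.float64(-80.0))
foot1 [602.9 -80.   20. ] (np.float64(-26.8), np.float64(-60.2))
foot2 [660.8 -84.7  20. ] (np.float64(30.8), np.float64(-67.6))
sl1 [615.4 -86.6  67. ] (np.float64(-14.7), np.float64(-67.4))
sl2 [646.4 -89.2  67. ] (np.float64(16.1), np.float64(-71.4))
hub [622.7 -27.6  57. ] (np.float64(-4.7), np.float64(-8.8))
disc [622.8 -26.2  17. ] (np.float64(-4.6), np.float64(-7.4))
knobL [ 605.2 -150.3   91. ] (np.float64(-27.8), np.float64(-130.6))
knobR [ 659.2 -147.9   91. ] (np.float64(26.3), np.float64(-130.7))
knobL2 [ 604.1 -180.8   91. ] (np.float64(-30.3), np.float64(-161.0))
knobR2 [ 661.3 -180.3   91. ] (np.float64(27.0), np.float64(-163.1))
```

carry_out(increments=[0, -0.004, 0.08, 0, 0, 0.0194, 0.45, 0, -0.004, 0.16, 0, 0, 0.0194, 0.45, 0, -0.004, 0.22, 0, 0, 0.0194, 0.45, 0, -0.004, 0.237, 0, 0, 0.0194, 0.45, 0, -0.004, 0.237, 0, 0, 0.0194, -1, 0, -0.004, 0.237, 0, 0, 0.0194, -1, 0, -0.004, 0.237, 0, 0, 0.0194, -1, 0, -0.004, 0.237, 0, 0, 0.0194, -1, 0, -0.004, 0.237, 0, 0, 0.0194, -1, 0, -0.004, 0.237, 0, 0, 0.0194, -1])

```text
time: 14.05
tool_pos: [632.3, -98.2, 41.1]
tcp_rot: [179.9, 0.0, 85.6]
ft_force: [0.3, -0.5, 7.4]
finger_gap: 31.1
grip_force: 41.2
```

carry_out(increments=[0, 0, -0.13, 0, 0, 0, -1, 0, 0, -0.24, 0, 0, 0, -1, 0, 0, -0.24, 0, 0, 0, -1, -0.1, -0.11, -0.24, 0, 0, -0.01, -1, -0.2, -0.22, -0.24, 0, 0, -0.0194, -1, -0.3, -0.33, -0.24, 0, 0, -0.0194, -1, -0.4, -0.44, -0.24, 0, 0, -0.0194, -1, -0.43, -0.474, -0.24, 0, 0, -0.0194, -1, -0.43, -0.474, -0.24, 0, 0, -0.0194, -1, -0.43, -0.474, -0.24, 0, 0, -0.0194, -1])

```text
time: 15.3
tool_pos: [429.6, -254.3, 135.2]
tcp_rot: [180.0, -0.0, 92.6]
ft_force: [-0.5, -0.4, 0.1]
finger_gap: 31.2
grip_force: 40.6
```

carry_out(increments=[0, 0, 0.1, 0, 0, 0, -1, 0, 0, 0.19, 0, 0, 0, -1, 0, 0, 0.235, 0, 0, 0, -1, 0, 0, 0.25, 0, 0, 0, -1, 0, 0, 0.25, 0, 0, 0, 0.45, 0, 0, 0.25, 0, 0, 0, 0.45, 0, 0, 0.25, 0, 0, 0, 0.45, 0, 0, 0.12, 0, 0, 0, 0.45, 0, 0, 0, 0, 0, 0, 0.45, 0, 0, 0, 0, 0, 0, 0.45])

```text
time: 16.55
tool_pos: [432.0, -257.3, 141.3]
tcp_rot: [179.6, 0.4, 92.6]
ft_force: [0.6, 0.3, -0.5]
finger_gap: 61.9
grip_force: 0.0
```

carry_out(increments=[0.06, 0.06, 0, 0, 0, 0, 0.45, 0.16, 0.15, 0, 0, 0, 0, 0.45, 0.26, 0.24, 0, 0, 0, 0, 0.45, 0.36, 0.33, 0, 0, 0, 0, 0.45, 0.46, 0.43, 0, 0, 0, 0, 0.45, 0.546, 0.51, 0, 0, 0, 0, 0.45, 0.546, 0.51, 0, 0, 0, 0, 0.45, 0.546, 0.51, 0, 0, 0, 0, 0.45, 0.546, 0.51, 0, 0, 0, 0, 0.45, 0.546, 0.51, 0, 0, 0, 0, 0.45])

```text
time: 17.8
tool_pos: [622.5, -28.5, 135.6]
tcp_rot: [180.0, 0.0, 92.5]
ft_force: [-0.2, 0.8, -0.6]
finger_gap: 62.4
grip_force: 0.0
```

Run:
```python
from h import *
s=sense();print(s['tool_pos'],s['tcp_rot'],tr(s['tool_pos']))
crop("wrist","w4.png",0,0,512,384,1.5)
```

```text
[622.48987448 -28.53169921 135.6217528 ] [1.79995694e+02 6.13844644e-03 9.25149665e+01] (np.float64(-5.0), np.float64(-9.7))
```

View pics/w4.png

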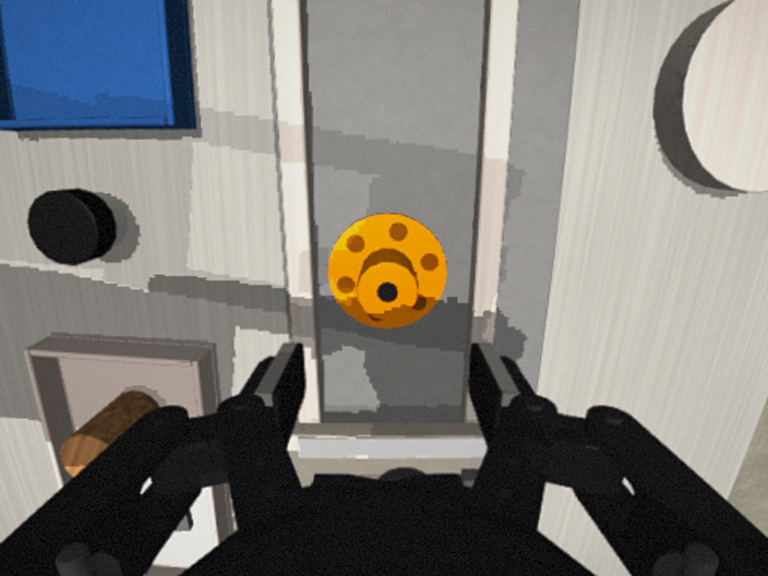

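The flange 2 hub top is at (387,292), the same place between the fingers as flange 1 was, so I'll descend.

carry_out(increments=[0.003, 0, 0.1, 0, 0, 0, 0.45, 0.003, 0, 0.2, 0, 0, 0, 0.45, 0.003, 0, 0.25, 0, 0, 0, 0.45, 0.003, 0, 0.269, 0, 0, 0, 0.45, 0.003, 0, 0.269, 0, 0, 0, -1, 0.003, 0, 0.269, 0, 0, 0, -1, 0.003, 0, 0.269, 0, 0, 0, -1, 0.003, 0, 0.269, 0, 0, 0, -1, 0.003, 0, 0.269, 0, 0, 0, -1, 0.003, 0, 0.269, 0, 0, 0, -1])

```text
time: 19.1
tool_pos: [624.3, -26.5, 29.7]
tcp_rot: [179.8, 0.0, 92.6]
ft_force: [-0.0, -0.7, 7.4]
finger_gap: 34.6
grip_force: 40.6
```

carry_out(increments=[0, 0, -0.12, 0, 0, 0, -1, 0, 0, -0.22, 0, 0, 0, -1, 0, 0, -0.22, 0, 0, 0, -1, 0.1, -0.12, -0.22, 0, 0, 0, -1, 0.2, -0.24, -0.22, 0, 0, 0, -1, 0.3, -0.36, -0.22, 0, 0, 0, -1, 0.393, -0.466, -0.22, 0, 0, 0, -1, 0.393, -0.466, -0.22, 0, 0, 0, -1, 0.393, -0.466, -0.22, 0, 0, 0, -1, 0.393, -0.466, -0.22, 0, 0, 0, -1])

```text
time: 20.35
tool_pos: [430.3, 121.6, 115.9]
tcp_rot: [180.0, 0.0, 92.5]
ft_force: [0.6, -0.3, -1.2]
finger_gap: 34.7
grip_force: 40.5
```

carry_out(increments=[0, 0, 0.1, 0, 0, 0, -1, 0, 0, 0.18, 0, 0, 0, -1, 0, 0, 0.22, 0, 0, 0, -1, 0, 0, 0.23, 0, 0, 0, -1, 0, 0, 0.23, 0, 0, 0, 0.45, 0, 0, 0.23, 0, 0, 0, 0.45, 0, 0, 0.23, 0, 0, 0, 0.45, 0, 0, 0.1, 0, 0, 0, 0.45, 0, 0, -0.05, 0, 0, 0, 0.2, 0, 0, -0.05, 0, 0, 0, 0.2])

```text
time: 21.6
tool_pos: [433.7, 123.0, 142.3]
tcp_rot: [179.3, -0.1, 92.6]
ft_force: [-0.6, -0.0, 0.2]
finger_gap: 51.4
grip_force: 0.0
```

Run:
```python
from h import *
s=sense();print(s['tool_pos'],s['tcp_rot'],tr(s['tool_pos']))
crop("top","c2.png",165,120,375,275,3.8)
```

```text
[433.70085801 123.00984997 142.29682881] [ 1.79347552e+02 -7.62803517e-02  9.26072329e+01] (np.float64(-186.7), np.float64(150.2))
```

View pics/c2.png

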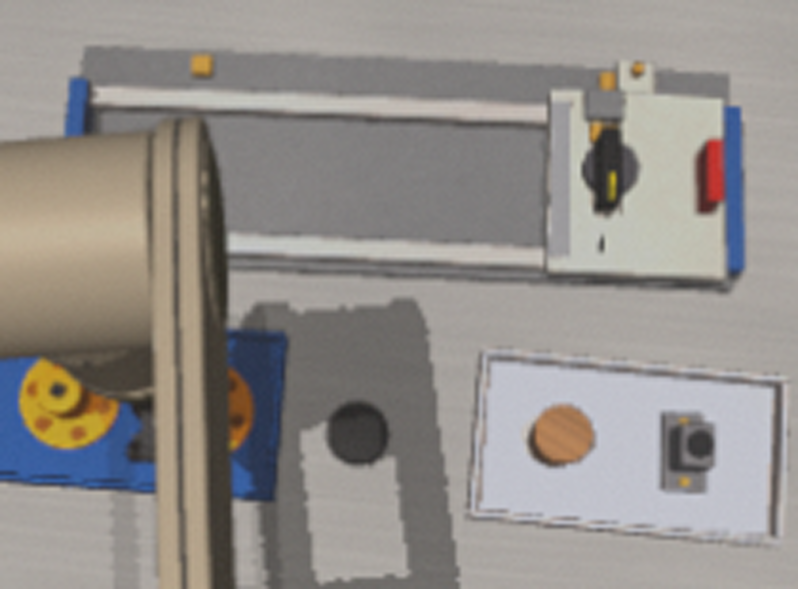

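The bed is clear, with the cork and brush holder in the white tray and both flanges in the blue one. I'll turn the tool 90° above the knob.

carry_out(increments=[-0.08, 0.05, 0, 0, 0, 0.028, 0.2, -0.16, 0.1, 0, 0, 0, 0.056, 0.2, -0.26, 0.16, 0, 0, 0, 0.084, 0.2, -0.36, 0.22, 0, 0, 0, 0.112, 0.2, -0.46, 0.28, 0, 0, 0, 0.14, 0.2, -0.56, 0.34, 0, 0, 0, 0.168, 0.2, -0.66, 0.4, 0, 0, 0, 0.196, 0.2, -0.751, 0.46, 0, 0, 0, 0.224, 0.2, -0.751, 0.46, 0, 0, 0, 0.25, 0.2, -0.751, 0.46, 0, 0, 0, 0.25, 0.2])

```text
time: 22.9
tool_pos: [625.9, -169.5, 133.6]
tcp_rot: [-179.9, 0.2, 2.6]
ft_force: [-0.3, 0.7, -0.5]
finger_gap: 51.3
grip_force: 0.0
```

Run:
```python
from h import *
s=sense();print(s['tool_pos'],s['tcp_rot'],tr(s['tool_pos']))
crop("wrist","w5.png",0,0,512,384,1.5)
```

```text
[ 625.93344658 -169.54719721  133.63508187] [-1.79925409e+02  1.69520443e-01  2.61499343e+00] (np.float64(-7.9), np.float64(-150.7))
```

View pics/w5.png

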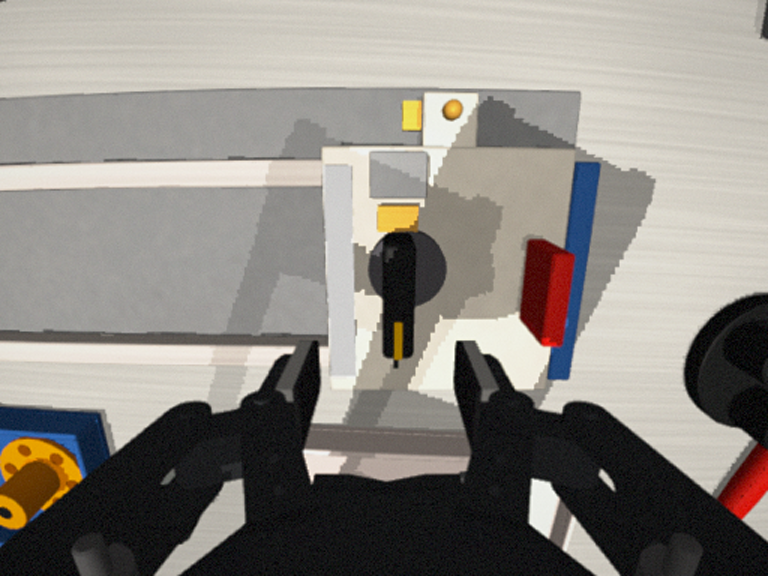

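The knob base disc is centred at (408,268). The bar top spans (383–415, 233–357), and the tab's top face corners are (528,240) and (562,345).

Run:
```python
from h import *
for k,u,v,z in [("disc",408,268,57),("disc47",408,268,50),("bartop_far",398,236,91),("bartop_near",399,357,91),("barL",383,297,91),("barR",415,297,91),("tab1",528,240,47),("tabtop",556,345,87),("deckFar",322,147,47),("deckNearL",331,388,47)]:
    p=ray("wrist",(u/1.5,v/1.5),z); print(k,p.round(1),tr(p))
```

```text
disc [ 641.9 -180.9   57. ] (np.float64(7.5), np.float64(-162.8))
disc47 [ 640.1 -181.4   50. ] (np.float64(5.7), np.float64(-163.2))
bartop_far [ 665.8 -173.1   91. ] (np.float64(31.8), np.float64(-156.1))
bartop_near [ 604.1 -177.1   91. ] (np.float64(-30.1), np.float64(-157.3))
barL [ 635.8 -167.5   91. ] (np.float64(2.0), np.float64(-149.1))
barR [ 636.5 -182.9   91. ] (np.float64(2.0), np.float64(-164.6))
tab1 [ 659.3 -249.7   47. ] (np.float64(21.8), np.float64(-232.3))
tabtop [ 612.4 -258.2   87. ] (np.float64(-25.5), np.float64(-238.7))
deckFar [ 704.6 -130.9   47. ] (np.float64(72.4), np.float64(-115.8))
deckNearL [ 557.1 -137.1   47. ] (np.float64(-75.2), np.float64(-115.2))
```

carry_out(increments=[0.016, 0.014, 0.09, 0, 0, 0, 0.0, 0.016, 0.014, 0.09, 0, 0, 0, 0.0, 0.016, 0.014, 0.09, 0, 0, 0, 0.0, 0.016, 0.014, 0.09, 0, 0, 0, 0.0, 0.016, 0.014, 0.09, 0, 0, 0, 0.0, 0.016, 0.014, 0.09, 0, 0, 0, 0.0, 0.016, 0.014, 0.09, 0, 0, 0, 0.0, 0.016, 0.014, 0.09, 0, 0, 0, 0.0, 0.016, 0.014, 0.09, 0, 0, 0, 0.0, 0.016, 0.014, 0.09, 0, 0, 0, 0.0])

```text
time: 24.2
tool_pos: [633.5, -174.8, 99.8]
tcp_rot: [-180.0, 0.0, 2.6]
ft_force: [-0.1, 0.4, -0.4]
finger_gap: 42.9
grip_force: 0.0
```

Run:
```python
from h import *
s=sense();print(s['tool_pos'],s['tcp_rot'],tr(s['tool_pos']))
crop("wrist","w6.png",150,100,400,350,2.4)
```

```text
[ 633.52817555 -174.81015736   99.80715094] [-1.79997355e+02  7.96050379e-03  2.59651787e+00] (np.float64(-0.6), np.float64(-156.3))
```

View pics/w6.png

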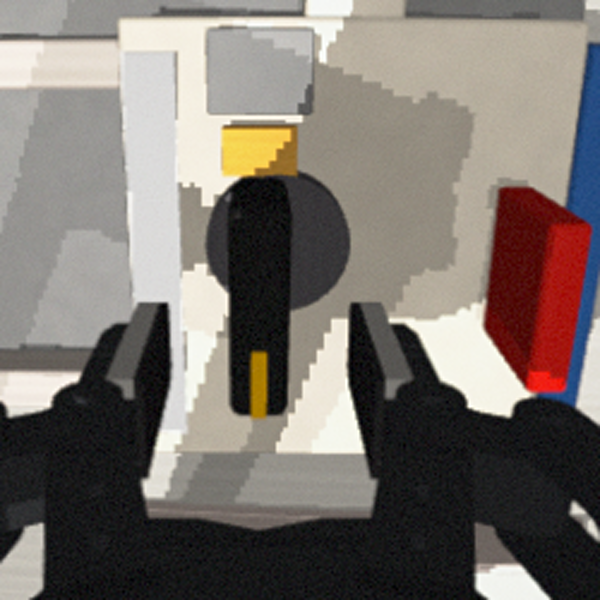

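The bar is centred between the pads at x≈260, but the base disc centre (278,240) looks offset towards the tab. I'll check which one lies 80 mm from the tab.

Run:
```python
from h import *
f=lambda u,v:(150+(u+.5)/2.4-.5,100+(v+.5)/2.4-.5)
for k,u,v,z in [("barL",229,330,91),("barR",290,330,91),("barfar",260,180,91),("barnear",259,414,91),("discL",207,240,57),("discR",350,240,57),("discTop",290,168,57),("discBot",290,310,57),("tabTopL",531,190,87),("tabTopR",590,225,87),("tabBr1",526,390,87),("tabBr2",566,390,87),("tabBotFar",500,188,47),("tabBotNear",485,328,47),("deckL",120,20,47),("deckL2",150,455,47)]:
    p=ray("wrist",f(u,v),z); print(k,p.round(1),tr(p))
```

```text
barL [ 629.2 -167.8   91. ] (np.float64(-4.6), np.float64(-149.2))
barR [ 629.9 -183.5   91. ] (np.float64(-4.6), np.float64(-164.9))
barfar [ 669.3 -174.    91. ] (np.float64(35.2), np.float64(-157.2))
barnear [ 604.4 -176.7   91. ] (np.float64(-29.8), np.float64(-156.9))
discL [ 641.6 -159.3   57. ] (np.float64(8.2), np.float64(-141.2))
discR [ 643.5 -202.4   57. ] (np.float64(8.1), np.float64(-184.4))
discTop [ 664.9 -183.    57. ] (np.float64(30.4), np.float64(-166.0))
discBot [ 619.6 -185.7   57. ] (np.float64(-15.0), np.float64(-166.6))
tabTopL [ 668.8 -241.8   87. ] (np.float64(31.6), np.float64(-224.9))
tabTopR [ 660.3 -258.7   87. ] (np.float64(22.4), np.float64(-241.4))
tabBr1 [ 612.  -250.2   87. ] (np.float64(-25.5), np.float64(-230.7))
tabBr2 [ 612.3 -261.6   87. ] (np.float64(-25.7), np.float64(-242.1))
tabBotFar [ 659.3 -249.7   47. ] (np.float64(21.8), np.float64(-232.4))
tabBotNear [ 610.9 -252.1   47. ] (np.float64(-26.6), np.float64(-232.6))
deckL [ 704.5 -131.8   47. ] (np.float64(72.3), np.float64(-116.6))
deckL2 [ 555.7 -139.8   47. ] (np.float64(-76.7), np.float64(-117.8))
```

The tab middle is at y≈-237, so the axis is at ≈-157, which is the bar centre. Now I'll descend and grip.

carry_out(increments=[0.001, 0.002, 0.05, 0, 0, 0, 0, 0.001, 0.002, 0.0925, 0, 0, 0, 0, 0.001, 0.002, 0.0925, 0, 0, 0, 0, 0.001, 0.002, 0.0925, 0, 0, 0, -1, 0.001, 0.002, 0.0925, 0, 0, 0, -1, 0.001, 0.002, 0.0925, 0, 0, 0, -1, 0.001, 0.002, 0.0925, 0, 0, 0, -1, 0.001, 0.002, 0.0925, 0, 0, 0, -1, 0.001, 0.002, 0.0925, 0, 0, 0, -1, 0.001, 0.002, 0.0925, 0, 0, 0, -1], force=50)

```text
time: 25.5
tool_pos: [634.3, -175.0, 63.5]
tcp_rot: [-180.0, -0.0, 2.6]
ft_force: [-1.6, 5.1, 2.2]
finger_gap: 15.4
grip_force: 50.5
```

carry_out(increments=[0, 0, 0, 0, 0, -0.024, -1, 0, 0, 0, 0, 0, -0.048, -1, 0, 0, 0, 0, 0, -0.072, -1, 0, 0, 0, 0, 0, -0.096, -1, 0, 0, 0, 0, 0, -0.12, -1, 0, 0, 0, 0, 0, -0.144, -1, 0, 0, 0, 0, 0, -0.168, -1, 0, 0, 0, 0, 0, -0.191, -1, 0, 0, 0, 0, 0, -0.191, -1, 0, 0, 0, 0, 0, -0.191, -1])

```text
time: 26.75
tool_pos: [633.4, -173.5, 63.4]
tcp_rot: [-179.9, -0.1, 71.4]
ft_force: [-7.2, 11.8, 7.3]
finger_gap: 15.0
grip_force: 51.2
```

Run:
```python
from h import *
s=sense();print(s)
crop("wrist","w7.png",0,0,512,384,1.5)
```

```text
{'time': 26.75, 'joint_pos': array([-19.85822945,  23.58445062,  84.25180571,   0.12274484,
        72.31310583,  -1.30266176]), 'qd': array([ 0.06741971,  0.04653798, -0.03987131, -0.09767409,  0.03576015,
        0.09138422]), 'joint_efforts': array([ -5.65956116, -65.07308006, -48.62086415,  -2.70538174,
        -3.59917805,  -0.14806647]), 'tool_pos': array([ 633.37619671, -173.52817231,   63.42715815]), 'tcp_rot': array([-1.79853294e+02, -1.20211432e-01,  7.14068342e+01]), 'ft_force': array([-7.15535335, 11.76323738,  7.27906111]), 'wrist_torque': array([ 1.83492269,  1.10889804, -0.08606771]), 'grip_force': 51.2360805273056, 'finger_gap': 14.990207079481438}
```

View pics/w7.png

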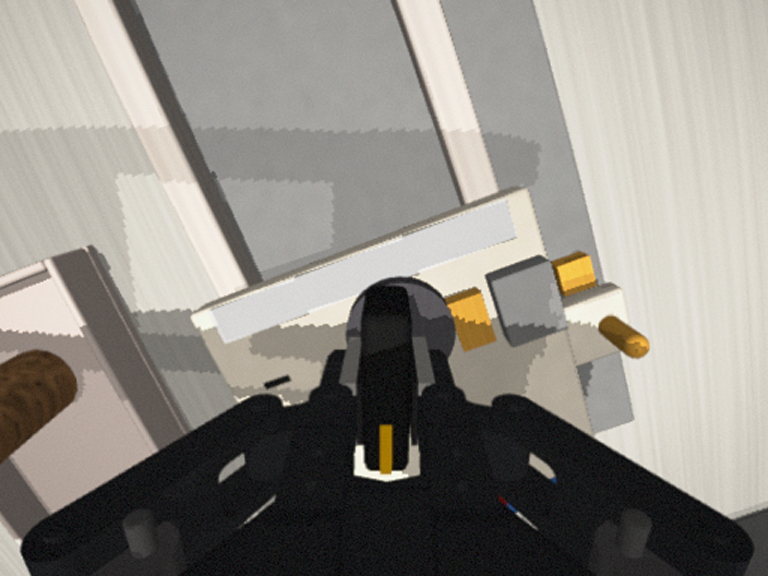

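The bar has turned with the gripper, by about 69° (tool yaw 71.4), and the pin is off its keeper. Now I'll slide the carriage along the rails.

carry_out(increments=[0.04, -0.0155, 0, 0, 0, 0, -1, 0.12, -0.0466, 0, 0, 0, 0, -1, 0.21, -0.0815, 0, 0, 0, 0, -1, 0.3, -0.1164, 0, 0, 0, 0, -1, 0.39, -0.1513, 0, 0, 0, 0, -1, 0.48, -0.1862, 0, 0, 0, 0, -1, 0.57, -0.2211, 0, 0, 0, 0, -1, 0.66, -0.256, 0, 0, 0, 0, -1, 0.74, -0.287, 0, 0, 0, 0, -1, 0.8, -0.3103, 0, 0, 0, 0, -1])

```text
time: 28.05
tool_pos: [619.0, 167.7, 63.4]
tcp_rot: [179.9, 0.1, 71.4]
ft_force: [-0.2, -4.4, 0.1]
finger_gap: 14.9
grip_force: 50.4
```

carry_out(increments=[0.025, -0.0097, 0, 0, 0, 0, -1, 0.045, -0.0175, 0, 0, 0, 0, -1, 0.06, -0.0233, 0, 0, 0, 0, -1, 0.07, -0.0272, 0, 0, 0, 0, -1, 0.075, -0.0291, 0, 0, 0, 0, -1, 0.08, -0.031, 0, 0, 0, 0, -1, 0.08, -0.031, 0, 0, 0, 0, -1, 0.08, -0.031, 0, 0, 0, 0, -1, 0.08, -0.031, 0, 0, 0, 0, -1, 0.08, -0.031, 0, 0, 0, 0, -1])

```text
time: 29.3
tool_pos: [617.8, 196.8, 63.4]
tcp_rot: [179.9, 0.3, 71.2]
ft_force: [-3.8, -20.8, 9.1]
finger_gap: 15.2
grip_force: 51.6
```

Travel is 370 mm and it is pressing on the stop, so the carriage is home. I'll turn the knob back clockwise.

carry_out(increments=[-0.004, 0.0015, 0, 0, 0, 0.024, -1, -0.004, 0.0015, 0, 0, 0, 0.048, -1, -0.004, 0.0015, 0, 0, 0, 0.072, -1, -0.004, 0.0015, 0, 0, 0, 0.096, -1, -0.004, 0.0015, 0, 0, 0, 0.12, -1, -0.004, 0.0015, 0, 0, 0, 0.144, -1, -0.004, 0.0015, 0, 0, 0, 0.168, -1, -0.004, 0.0015, 0, 0, 0, 0.191, -1, -0.004, 0.0015, 0, 0, 0, 0.192, -1, -0.004, 0.0015, 0, 0, 0, 0.192, -1])

```text
time: 30.55
tool_pos: [618.7, 195.2, 63.4]
tcp_rot: [179.7, -0.1, 2.1]
ft_force: [2.6, -20.1, 6.0]
finger_gap: 15.2
grip_force: 51.4
```

Next I'll open, lift off, and look.

carry_out(increments=[0, 0, 0, 0, 0, 0, -1, 0, 0, 0, 0, 0, 0, -1, -0.001, 0.008, 0, 0, 0, 0, 0.1, -0.001, 0.008, 0, 0, 0, 0, 0.1, -0.001, 0.008, 0, 0, 0, 0, 0.1, -0.001, 0.008, -0.08, 0, 0, 0, 0.1, 0, 0.008, -0.2, 0, 0, 0, 0.1, 0, 0.008, -0.3, 0, 0, 0, 0.1, 0, 0.008, -0.3, 0, 0, 0, 0.1, 0, 0.008, -0.3, 0, 0, 0, 0.1])

```text
time: 31.8
tool_pos: [617.1, 197.0, 182.4]
tcp_rot: [-180.0, 0.0, 2.3]
ft_force: [-0.5, -0.1, -0.8]
finger_gap: 47.1
grip_force: 0.0
```

carry_out(increments=[-0.1, 0.15, -0.1, 0, 0, 0, 0.1, -0.2, 0.3, -0.1, 0, 0, 0, 0.1, -0.3, 0.4, -0.1, 0, 0, 0, 0.1, -0.3, 0.4, -0.1, 0, 0, 0, 0.1, -0.3, 0.4, -0.1, 0, 0, 0, 0.1, -0.3, 0.4, -0.1, 0, 0, 0, 0.1, -0.3, 0.4, -0.1, 0, 0, 0, 0.1, -0.3, 0.4, -0.1, 0, 0, 0, 0.1, -0.3, 0.4, -0.1, 0, 0, 0, 0.1, -0.3, 0.4, -0.1, 0, 0, 0, 0.1])

```text
time: 33.05
tool_pos: [503.8, 32.3, 222.9]
tcp_rot: [-180.0, 0.0, 2.3]
ft_force: [0.4, -0.6, -0.1]
finger_gap: 46.9
grip_force: 0.0
```

Run:
```python
from h import *
s=sense();print(s['time'],s['tool_pos'],s['ft_force'])
crop("top","c3.png",155,120,375,275,3.6)
```

```text
33.05 [503.77188793  32.29718224 222.85389983] [ 0.40371192 -0.62105158 -0.14858475]
```

View pics/c3.png

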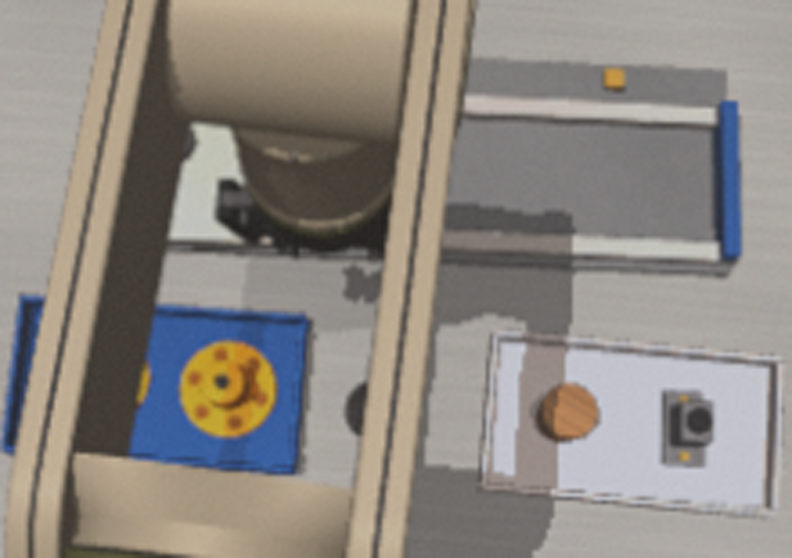

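The trays are fine: a flange at (228,388), the other partly seen at (143,385), plus the cork and holder. The arm hides the knob, so I'll check with the scene camera.

Run:
```python
from h import *
crop("scene","s2.png",130,140,390,320,3)
```

```text
(no output)
```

View pics/s2.png

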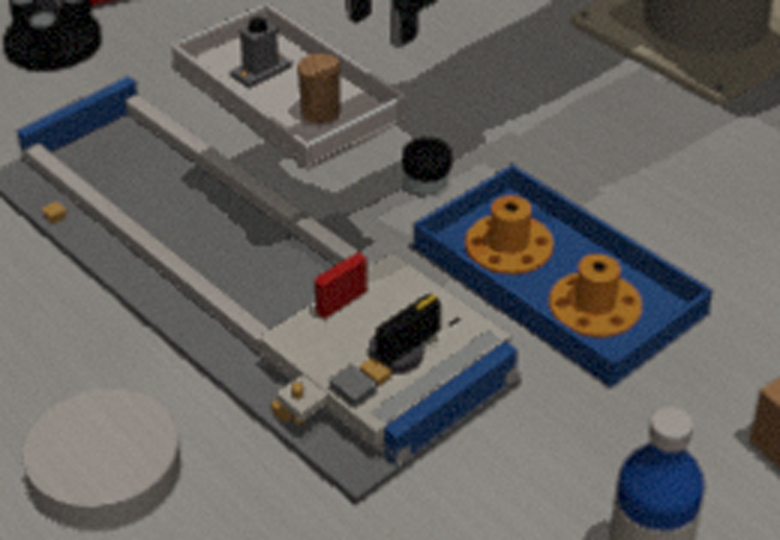

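The carriage sits at the home stop with the knob bar (407,330) across the rails and its stripe on the locked mark. The pin (295,390) is behind the keeper. All four parts stand in their trays.

```bash
python3 -c "
from bench import order
print(order.hand_in())"
```

```text
the job is handed in; nothing more can be done
None
```

The job is handed in (hand-in gave no verdict): the last image shows both flanges in the blue tray, the cork and brush holder in the white tray (no guide roller was there), and the carriage home with its knob locked.

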